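Roll a rock core onto the line of a pulse-velocity stand and close the ram on it

ROBOT

A 6-joint arm with a two-finger parallel gripper is mounted at the origin on the work surface. World frame = base frame: x ahead of the robot, y to its left, z up, the work surface at z = 0. Lengths are in m, angles in rad, forces in N, time in s.
With the tool pointing down it reaches from about 0.425 to 0.95 m from the base axis. Payload 3.5 kg.
Tool frame: the origin (TCP) lies midway between the tips of the shut fingers; the grasp point (between the pads) lies 19 mm behind it; z points along the fingers, y is the line along which they close (so a half turn about z gives the same grasp; the last joint's range is limited). The gripper opens to 85 mm and grips with 20 to 120 N. Pads are 22 mm wide; open, the fingers measure 114 mm over their backs; the gripper's body (76 mm by 85 mm) begins 54 mm behind the grasp point. The pads swing forward as they close: fully open they stand 13 mm farther back than shut.
Start: joints at [-1.441, 0.286, 1.577, -0, 1.279, -0.15], TCP at [0.186, -0.649, 0.231] pointing down, gripper open.
Joint ranges: [-2.77, 2.77], [-0.9, 2.22], [0.21, 2.48], [-1.53, 4.67], [0.24, 2.81], [-2.84, 2.84]. Speed limits (rad/s): [2.79, 2.79, 3.14, 3.14, 3.14, 3.14].

INTERFACE

Orientations are given as a unit quaternion [x, y, z, w].
In Python, from plant import get_state, read_camera, ctrl gives the robot as it stands.
- The arm moves only by the shell command python3 -m crank 'ROWS' [FORCE]. ROWS is JSON, a list of rows, each a list of 3 entries, a list of its own where there are three numbers: the shift along the tool's x, y, z in mm, then the turn about the tool's z in degrees, then the closure in counts, from 0 (fully open) to 255 (shut). In form: [[[tx, ty, tz], yaw, claw], ...]. A call has 1 to 10 rows; each row is the pose to reach, as a shift and turn from the pose commanded when the call began, along the tool's axes at that moment; what a row does not reach only later rows make up. A row lasts 1/10 s, in which the tool goes at most 50 mm and 8.59 degrees, less where a joint would pass 70% of its speed; a pose out of reach is approached as far as the arm can. A call with a gripper value outside its range is refused whole. The fingers move at their own pace and stop on an object; FORCE is the grip in N (left out, the last holds). Time passes only in rows, so rows that repeat a pose let the fingers close. It gives the time, the measured TCP pose, the force, the opening and the grip force at its end, in the units of the state.
- get_state(): the state, without advancing time (a new reading comes with each control period).
- read_camera(name): name is "side" or "top" or "wrist"; returns a dict with "frame" (420x560x3 uint8, blue, green, red), "range_z" (420x560 float32, m along the optical axis (not along the pixel's ray), 0 where there is no reading), "vfov" (degrees; the focal length in pixels is half the picture's height over the tangent of half this angle, whatever the lens; pixels are square), "cx", "cy" (the principal point, pixels), "origin" and "orientation" of the camera in the world. Camera axes: x right, y down, z forward; pixel columns grow to the right and rows downward; lengths in m; the calibration is good to about 2 mm. A picture is of the moment at which its call begins.
- ctrl.sign_off(): hands the job in; it is judged then, once.
The state is a dict: "time": time; "qpos": joint angles; "dq": joint speeds; "joint_efforts": joint torques, N m; "eef_pos": TCP position; "tcp_rot": TCP orientation; "contact_force": force on the tool from outside, world axes, zero at the start; "wrist_torque": the same for the moment, N m; "opening": opening from 0.0 (shut) to 1.0 (fully open); "finger_force": force on a finger pad.
Only numpy, scipy, OpenCV 4.12 (cv2) and the standard library are available. Lean on these libraries where they do the work, as an engineer would, in place of code of your own. Each camera call takes 0.05 s, during which the arm holds its last target. There are 200 camera calls.

TASK

Get the rock core ready for a pulse-velocity reading without picking it up: push it sideways with the fingertips so that it rolls over the black mat and lies still along the white line that runs between the two orange transducer faces. Then push the black knob of the ram gently inwards until the core is closed up between the two faces, touching both, and leave it like that. Never lift the core or drag it sideways without rolling, and leave everything else where it is.

Things in the scene. Friction and masses are not known exactly. Their poses are not given: they have to be found in the camera images.
- stand: Core stand, fixed during a run: aluminium plate 300 (x) by 360 (y, -200 to +160) by 12 mm on the table, black rubber mat 284 by 190 (y -105 to +85) on it, mat top at z = 15. Origin on the table straight under the white line; z up, y along the line towards the fixed transducer, x across the mat. Steel strips along the mat edges at x = -145 and +145 rise to z = 22. Ram bearing block: 60 wide, y -182 to -142, top 63.
- line_mid (a point): Point on the middle of the white line, on the mat 15 mm above the table, straight above the origin of the stand. The line is 3 mm wide and runs along the stand's y over the whole mat; the core is on it when its axis lies straight above the line.
- core: The rock core to test: speckled grey cylinder, diameter 48, length 110 mm, 0.36 to 0.68 kg, lying on the mat 80 to 105 mm from the white line on its near or far side, within 0.05 rad of parallel. Origin at its centre on the axis, 39 mm above the table; y is its axis. Pushed from behind at mid-height it rolls ahead of the finger; by a fingertip on its top it goes half as far as the fingertip. Let go at 30 mm/s it stops in about 1 mm.
- core_line (a point): Middle of the blue reference line, painted 4 mm wide along the core's surface, 24 mm from its axis. It is uppermost at the start and goes round as the core rolls; it may end anywhere.
- fixed_face (a point): Centre of the fixed transducer's orange face (40 mm across), 39 mm above the table, at stand y = +85; it looks to the ram (stand's -y). The transducer's bracket behind it reaches from y = 113 to 151, x -38 to +38, top 62 mm, with a brass stud to 78.
- ram_face (a point): Centre of the orange face of the ram's transducer (40 mm across, 30 mm long), 39 mm above the table; it looks towards the fixed face.
- ram_knob (a point): Centre of the outer end of the ram's black push knob (diameter 40 mm, 15 mm thick, axis 39 mm above the table, on a 16 mm shaft), outside the bearing block and the plate, 190 mm behind the ram's face. Pushed towards the fixed transducer (stand's +y) it takes the ram along.
- ram (a joint): How far the ram is pushed in, m: 0 fully back (faces 190 mm apart), starts at 0 to 0.020, about 0.080 when the 110 mm core is closed between both faces, stop at 0.095. It slides with about 2.5 N of friction and stays where it is left; pushing the core along the mat adds 2 to 5 N.
- tin: Small round tin of couplant standing on the mat on the other side of the line from the core, diameter 40, height 36 mm, green lid. Origin under its base. To be left alone.
- cal_rod: Brass calibration rod standing on the table to the left, diameter 40, height 100 mm. Origin under its base. To be left alone.
- tray: Round steel tray to the left, fixed, diameter 280, rim 50 mm high; three short cores stand in it. Origin under its base.
- core_a: Short core standing in the tray, diameter 48, height 55 mm, origin under its base. To be left alone.
- core_b: Short core standing in the tray, diameter 48, height 45 mm, origin under its base. To be left alone.
- core_c: Short dark core standing in the tray, diameter 54, height 50 mm, origin under its base. To be left alone.
- caliper: Steel and black caliper lying flat on the table to the right, about 235 mm long along its y, 65 mm wide, 14 mm high; origin under its beam, 95 mm from the jaw end. To be left alone.
- stopwatch: Black stopwatch lying on the table, 50 by 62 by 16 mm, origin under its centre. To be left alone.
- brush: Flat brush lying on the table to the right, 26 by 135 by 13 mm, origin underneath near the middle. To be left alone.
- pulse_unit: Grey pulse instrument with a screen on its top, fixed, on the right of the table, 200 by 250 by 95 mm. Origin under its centre.
Things that resemble listed ones, but are neither listed nor needed, are in the scene too. Leave any purple look-alike of the core alone.

How it is judged:
By the outcome, as a careful person would: the job done as asked, in the order asked, and still so for the second after the job is handed in, with the robot touching nothing.
It also fails if it takes over 58 s, if anything falls off the work surface, if the arm or the gripper's body presses on something with over 40 N, if the wrist force passes 120 N, or if a joint passes its speed limit or range.

## Working session

There is one attempt and no reset: what is moved stays moved. The work goes in short steps, Python scripts to look and compute and a shell command to move; the robot and the scene stay as the last step left them, time stands still between calls to the robot, and variables do not carry over. Pictures are saved under pics/ and viewed, at most 10 in all, crops included, and the job is handed in when it is done.

```bash
mkdir -p pics; cat > h.py <<'E'
import numpy as np, cv2
from scipy.spatial.transform import Rotation as R
from plant import get_state, read_camera, ctrl
def cam(n):
    c=read_camera(n); c['f']=c['frame'].shape[0]/2/np.tan(np.radians(c['vfov'])/2); return c
def ray(c,u,v):
    d=np.array([(u-c['cx'])/c['f'],(v-c['cy'])/c['f'],1.]); o=c['orientation']
    Rm=R.from_quat(o).as_matrix() if np.size(o)==4 else np.array(o)
    return np.array(c['origin']),Rm@d
def onplane(c,u,v,z):
    o,d=ray(c,u,v); return o+d*(z-o[2])/d[2]
def pt(c,u,v):
    o,d=ray(c,u,v); return o+d*c['range_z'][int(v),int(u)]
E
python3 - <<'E'
from h import *
for n in('top','side'):
    c=cam(n); cv2.imwrite(f'pics/{n}0.png',c['frame']); print(n,c['origin'],c['orientation'],c['vfov'],c['cx'],c['cy'])
s=get_state(); print(s['time'],s['eef_pos'],s['tcp_rot'],s['contact_force'])
E
```

```text
top [ 0.30845699 -0.01890951  1.65708791] [-0.69609553  0.71532463 -0.03990657  0.04657417] 44.33046471839089 285.7867493052885 223.4586491811981
side [-0.20854598  0.91221812  1.0886979 ] [-0.28639543  0.86503345 -0.38970157  0.13351958] 47.88068174812141 287.5766028844787 215.68388914638564
0.1 [ 0.1863588  -0.64813254  0.23004325] [ 9.90231437e-01  1.39429186e-01  1.79869763e-05 -1.09677166e-03] [-0.70906051 -0.84068034 -0.06974321]
```

View pics/top0.png

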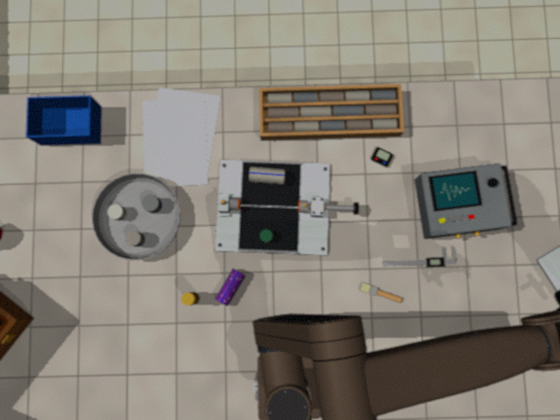

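View pics/side0.png

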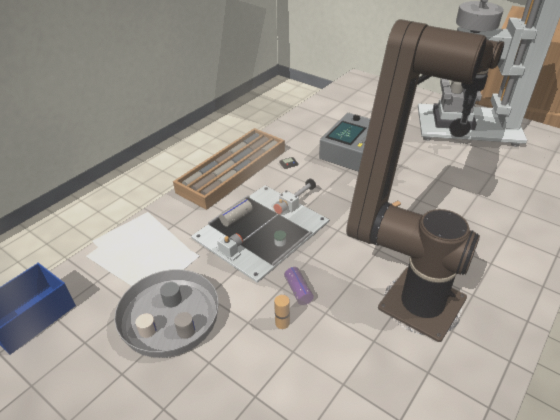

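Top view: the candidates for the core are the grey cylinder with the blue line on the mat (267,175), the purple look-alike (231,287), the cores in the wooden box (330,110), and the short cores in the tray (116,212), (151,203), (134,238). I choose (267,175). It lies on the far side of the white line, which runs (240,206) to (299,207). The tin is at (266,236), the knob at (355,208) and the fixed transducer at (225,205).

```bash
python3 - <<'E'
from h import *
c=cam('top'); f=c['frame']; crop=cv2.resize(f[150:260,205:370],None,fx=4.8,fy=4.8,interpolation=cv2.INTER_CUBIC); cv2.imwrite('pics/crop1.png',crop)
hsv=cv2.cvtColor(f,cv2.COLOR_BGR2HSV).astype(int); H,S,V=hsv[...,0],hsv[...,1],hsv[...,2]
def box(m,x0,x1,y0,y1):
    k=np.zeros(m.shape,bool);k[y0:y1,x0:x1]=1; v,u=np.nonzero(m&k); return u,v
# holes in plate corners: plate outline
u,v=box((V>130)&(S<60),210,335,155,260); r=cv2.minAreaRect(np.c_[u,v].astype(np.float32)); print('plate',r)
P=onplane(c,*r[0],0.012); print('plate centre',P)
for b in cv2.boxPoints(r): print(onplane(c,*b,0.012))
u,v=box((V>110)&(S<60),244,294,200,214); 
l=cv2.fitLine(np.c_[u,v].astype(np.float32),cv2.DIST_HUBER,0,.01,.01).ravel(); print('line',l,len(u))
for uu in (244,294): print(onplane(c,uu,l[3]+(uu-l[2])*l[1]/l[0],0.015))
for n,b in (('fix',(228,250,195,215)),('ram',(285,315,195,218))):
    u,v=box((S>90)&((H<15)|(H>172))&(V>90),*b); print(n,len(u),u.mean(),v.mean(),u.min(),u.max(),onplane(c,u.mean(),v.mean(),.055))
u,v=box((V>70),243,297,163,190); r=cv2.minAreaRect(np.c_[u,v].astype(np.float32)); print('core',r,onplane(c,*r[0],.05)); 
u,v=box((H>100)&(H<130)&(S>80)&(V>60),243,297,163,190); l=cv2.fitLine(np.c_[u,v].astype(np.float32),cv2.DIST_HUBER,0,.01,.01).ravel();print('blue',len(u),l,u.min(),u.max(),[onplane(c,uu,l[3]+(uu-l[2])*l[1]/l[0],0.063) for uu in (u.min(),u.max())])
u,v=box((V<60),348,362,198,218); print('knob',u.min(),u.max(),v.min(),v.max(),onplane(c,u.max(),(v.min()+v.max())/2,.039))
E
```

```text
plate ((272.0, 207.0), (104.0, 124.0), 90.0)
plate centre [0.56576402 0.03701569 0.012     ]
[0.74368472 0.2360035  0.012     ]
[ 0.73174251 -0.16943485  0.012     ]
[ 0.39268484 -0.15655734  0.012     ]
[0.4034292  0.23893405 0.012     ]
line [  1.        0.      269.57144 206.     ] 7
[0.57111293 0.12716282 0.015     ]
[ 0.56654743 -0.0340549   0.015     ]
fix 25 238.16 204.04 237 239 [0.57148057 0.14190298 0.055     ]
ram 22 298.5 206.0 298 299 [ 0.55986014 -0.04782536  0.055     ]
core ((269.5, 173.0), (20.0, 53.0), 90.0) [0.6694008  0.04112607 0.05      ]
blue 50 [9.9639606e-01 8.4822617e-02 2.6170001e+02 1.7310001e+02] 249 284 [array([0.67151928, 0.1052887 , 0.063     ]), array([ 0.65873039, -0.00492325,  0.063     ])]
knob 354 358 203 213 [ 0.55062315 -0.2363934   0.039     ]
```

View pics/crop1.png

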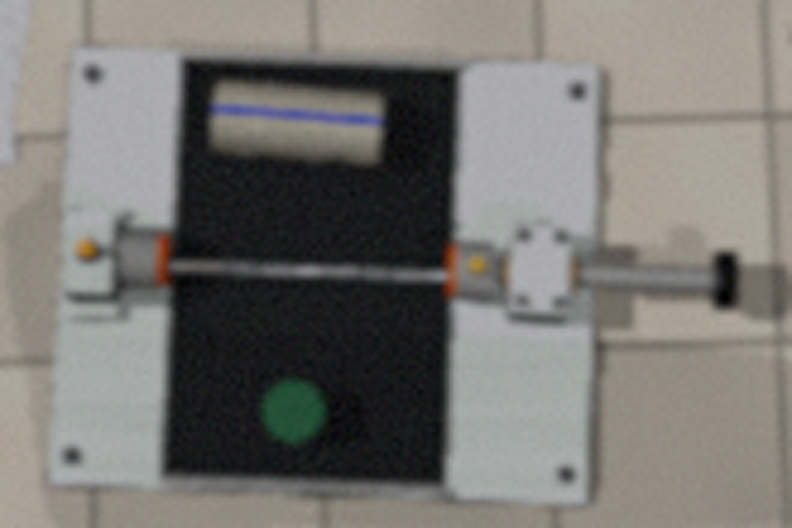

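The crop confirms the choice: a speckled grey cylinder with a blue line, on the far side of the line, with the green tin on the near side. Next I'll move the arm above the stand for a wrist view, swinging round with the tool turned parallel to the line.

```bash
python3 -m crank '[[[40,-35,-10],4,0],[[80,-70,-20],8,0],[[115,-103,-30],12,0],[[150,-136,-40],16,0],[[185,-168,-50],19,0],[[220,-198,-60],19,0],[[255,-230,-70],19,0],[[290,-262,-70],19,0],[[320,-290,-70],19,0],[[350,-315,-70],19,0]]'
cat >> h.py <<'E'
def go(T):
    "TCP world target -> tool shift mm from measured pose"
    s=get_state(); r=R.from_quat(s['tcp_rot']); return (r.inv().apply(np.array(T)-s['eef_pos'])*1000).round(1), np.degrees(np.arctan2(*r.as_matrix()[[1,0],[0,0]])).round(2), s['time']
E
python3 -c "
from h import *
print(go([.62,.04,.30]))"
```

```text
time: 1.15
eef_pos: [0.4364, -0.2473, 0.3013]
tcp_rot: [1.0, -0.026, 0.0, 0.0]
contact_force: [0.3, -0.6, -0.2]
opening: 1.002
finger_force: 0.0
(array([ 168.7, -296.3,    1.4]), np.float64(-2.94), 1.15)
```

```bash
python3 -m crank '[[[20,-35,0],0,0],[[40,-70,0],0,0],[[62,-110,0],0,0],[[85,-150,0],0,0],[[107,-190,0],0,0],[[130,-230,0],0,0],[[150,-265,0],0,0],[[168,-295,0],0,0],[[168,-295,0],0,0],[[168,-295,0],0,0]]'
python3 - <<'E'
from h import *
c=cam('wrist'); cv2.imwrite('pics/w1.png',c['frame']); print(c['origin'],c['vfov'],c['cx'],c['cy'])
np.savez('w1.npz',f=c['frame'],z=c['range_z'],**{k:c[k] for k in('origin','orientation','cx','cy','vfov')})
E
```

```text
time: 2.15
eef_pos: [0.6187, 0.0372, 0.3005]
tcp_rot: [1.0, -0.025, -0.001, 0.0]
contact_force: [-0.8, -0.8, 0.6]
opening: 1.0
finger_force: 0.0
[0.68658731 0.03485442 0.44326508] 63.16385067164709 278.67637826989437 205.37945440439677
```

View pics/w1.png

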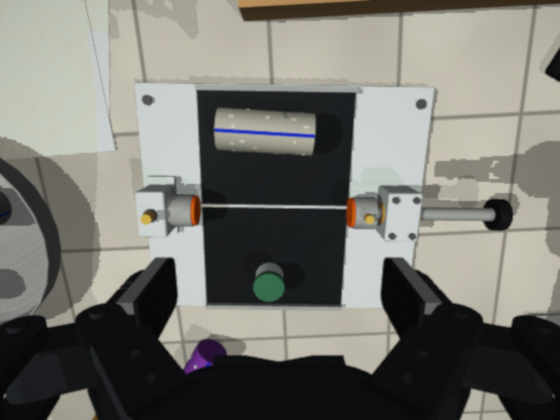

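Wrist view: the core spans (215-316, 108-155) with the blue line on top. The white line is at row ~207, columns 203-347. The orange faces are at (195,211) and (352,211), and the knob is at (500,214).

```bash
cat > m.py <<'E'
from h import *
def fit(m,x0,x1,y0,y1):
    k=np.zeros(m.shape,bool);k[y0:y1,x0:x1]=1; v,u=np.nonzero(m&k)
    l=cv2.fitLine(np.c_[u,v].astype(np.float32),cv2.DIST_HUBER,0,.01,.01).ravel(); return u,v,lambda x:l[3]+(x-l[2])*l[1]/l[0]
def hsv(c):
    h=cv2.cvtColor(c['frame'],cv2.COLOR_BGR2HSV).astype(int); return h[...,0],h[...,1],h[...,2]
E
python3 - <<'E'
from m import *
d=np.load('w1.npz'); c={k:d[k] for k in d.files}; c['frame']=d['f']; c['range_z']=d['z']; c['f']=210/np.tan(np.radians(float(c['vfov']))/2)
H,S,V=hsv(c); p=lambda n,*a:print(n,*[np.round(x,4) for x in a])
u,v,L=fit((V>100)&(S<70),207,342,198,216); A,B=[onplane(c,x,L(x),.015) for x in(207,342)]
th=np.arctan2(-(A-B)[0],(A-B)[1]); p('line',len(u),A,B,'theta deg',np.degrees(th))
u,v,L=fit((H>105)&(H<130)&(S>120),205,325,105,158); C,D=[onplane(c,x,L(x),.063) for x in(u.min(),u.max()+1)]
p('blue',u.min(),u.max(),C,D,(C+D)/2,'yaw',np.degrees(np.arctan2(-(C-D)[0],(C-D)[1])))
u,v,_=fit((V>75)&(S<70),205,325,103,160); r=cv2.minAreaRect(np.c_[u,v].astype(np.float32)); p('core rect',*r,onplane(c,*r[0],.05))
for n,b in(('fix',(185,206,190,230)),('ram',(342,362,190,235))):
    u,v,_=fit((S>140)&((H<12)|(H>172))&(V>90),*b); p(n,len(u),u.mean(),v.mean(),u.min(),u.max(),'zr',np.median(c['range_z'][v,u]),onplane(c,u.mean(),v.mean(),.045))
u,v,_=fit((V<60),478,520,195,235); p('knob',u.min(),u.max(),v.min(),v.max(),onplane(c,u.max(),(v.min()+v.max())/2,.039))
p('core z',pt(c,265,124),'mat',pt(c,265,180),'tin',pt(c,268,287),'knob',pt(c,500,213))
e=np.array([-np.sin(th),np.cos(th)]);n=np.array([np.cos(th),np.sin(th)])
O=(A[:2]+B[:2])/2
for nm,X in(('C',C),('D',D)): p(nm,'across',(X[:2]-O)@n,'along',(X[:2]-O)@e)
E
```

```text
Traceback (most recent call last):
numpy._core._exceptions._UFuncNoLoopError: ufunc 'multiply' did not contain a loop with signature matching types (dtype('<U9'), dtype('float64')) -> None
```

```bash
cat > m1.py <<'E'
from m import *
np.set_printoptions(precision=4,suppress=True)
d=np.load('w1.npz'); c={k:d[k] for k in d.files}; c['frame']=d['f']; c['range_z']=d['z']; c['f']=210/np.tan(np.radians(float(c['vfov']))/2)
H,S,V=hsv(c); p=print
u,v,L=fit((V>100)&(S<70),207,342,198,216); A,B=[onplane(c,x,L(x),.015) for x in(207,342)]
th=np.arctan2(-(A-B)[0],(A-B)[1]); p('line',len(u),A,B,'theta deg',np.degrees(th))
u,v,L=fit((H>105)&(H<130)&(S>120),205,325,105,158); C,D=[onplane(c,x,L(x),.063) for x in(u.min(),u.max()+1)]
p('blue',u.min(),u.max(),C,D,(C+D)/2,'yaw',np.degrees(np.arctan2(-(C-D)[0],(C-D)[1])))
u,v,_=fit((V>75)&(S<70),205,325,103,160); r=cv2.minAreaRect(np.c_[u,v].astype(np.float32)); p('core rect',*r,onplane(c,*r[0],.05))
for n,b in(('fix',(185,206,190,230)),('ram',(342,362,190,235))):
    u,v,_=fit((S>140)&((H<12)|(H>172))&(V>90),*b); p(n,len(u),u.mean(),v.mean(),u.min(),u.max(),'zr',np.median(c['range_z'][v,u]),onplane(c,u.mean(),v.mean(),.045))
u,v,_=fit((V<60),478,520,195,235); p('knob',u.min(),u.max(),v.min(),v.max(),onplane(c,u.max(),(v.min()+v.max())/2,.039))
p('core z',pt(c,265,124),'mat',pt(c,265,180),'tin',pt(c,268,287),'knob',pt(c,500,213))
e=np.array([-np.sin(th),np.cos(th)]);n=np.array([np.cos(th),np.sin(th)])
O=(A[:2]+B[:2])/2
for nm,X in(('C',C),('D',D)): p(nm,'across',(X[:2]-O)@n,'along',(X[:2]-O)@e)
E
python3 m1.py
```

```text
line 466 [0.5752 0.1331 0.015 ] [ 0.5633 -0.042   0.015 ] theta deg -3.8956971915860295
blue 214 315 [0.6719 0.1056 0.063 ] [ 0.6598 -0.0051  0.063 ] [0.6659 0.0502 0.063 ] yaw -6.222883164487772
core rect (264.1601257324219, 131.26840209960938) (101.820556640625, 42.4922981262207) 3.6913859844207764 [0.6667 0.0517 0.05  ]
fix 81 193.20987654320987 208.59259259259258 191 196 zr 0.40687248 [0.5793 0.1434 0.045 ]
ram 200 350.17 211.905 346 355 zr 0.4135481 [ 0.5655 -0.0465  0.045 ]
knob 484 512 199 229 [ 0.5509 -0.2476  0.039 ]
core z [0.675  0.0499 0.0618] mat [0.6041 0.0559 0.0144] tin [0.4724 0.0588 0.0502] knob [ 0.5587 -0.2211  0.0565]
C across 0.09829580730251508 along 0.06684958894415341
D across 0.09377454249960582 along -0.044403625639935565
```

```bash
python3 -c "
from h import *
print(go([.714,.045,.30]),go([.714,.045,.028]))"
```

```text
(array([ 94.9, -13.5,   0.7]), np.float64(-2.95), 2.2) (array([ 95.2, -13.7, 272.7]), np.float64(-2.95), 2.2)
```

```bash
python3 -m crank '[[[45,-7,0],3,75],[[95,-14,0],3,75],[[95,-14,45],3,75],[[95,-14,90],3,75],[[95,-14,130],3,75],[[95,-14,165],3,75],[[95,-14,195],3,75],[[95,-14,215],3,75],[[95,-14,225],3,75],[[95,-14,230],3,75]]'
python3 - <<'E'
from h import *
c=cam('wrist'); cv2.imwrite('pics/w2.png',c['frame'])
s=cam('side'); cv2.imwrite('pics/s2.png',cv2.resize(s['frame'][150:290,170:350],None,fx=4,fy=4,interpolation=cv2.INTER_CUBIC))
print(go([.714,.045,.028]),get_state()['opening'])
E
```

```text
time: 3.2
eef_pos: [0.7138, 0.0444, 0.0705]
tcp_rot: [0.999, -0.053, -0.001, 0.0]
contact_force: [0.4, 1.0, 0.9]
opening: 0.704
finger_force: 0.0
(array([-0.6, -0. , 43.7]), np.float64(-6.02), 3.3) 0.7066576484382066
```

View pics/w2.png

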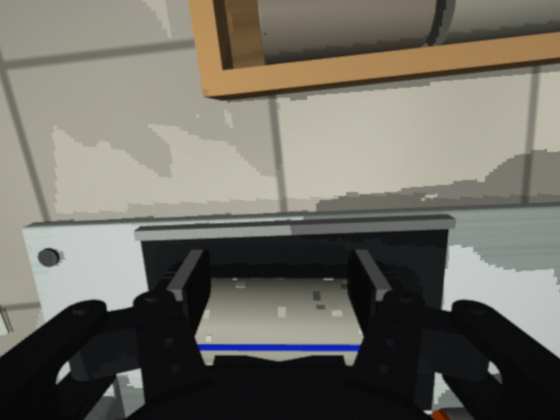

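View pics/s2.png

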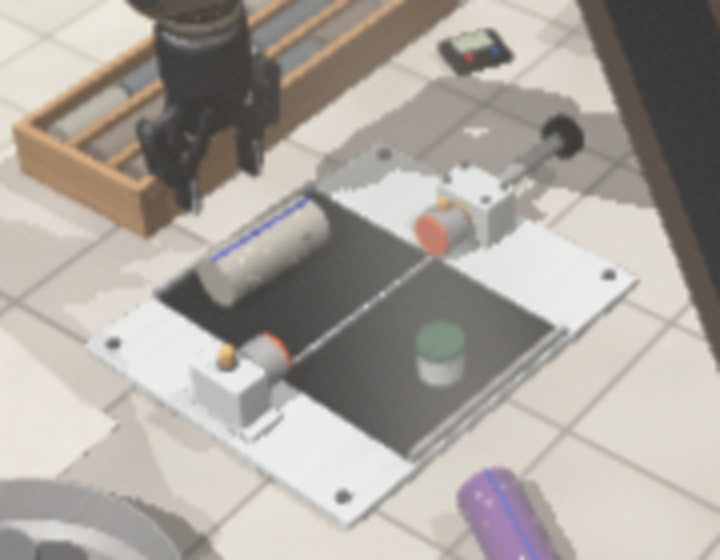

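The fingers are spread along the core on its far side. The blue line is at row 347 in the wrist view, and the side view shows the tips behind the core. Now I'll go down.

```bash
python3 -m crank '[[[0,0,6],0,75],[[0,0,12],0,75],[[0,0,18],0,75],[[0,0,24],0,75],[[0,0,30],0,75],[[0,0,36],0,75],[[0,0,40],0,75],[[0,0,43],0,75],[[0,0,43],0,75],[[0,0,43],0,75]]'
```

```text
time: 4.3
eef_pos: [0.7146, 0.0456, 0.0285]
tcp_rot: [0.999, -0.052, 0.0, 0.0]
contact_force: [0.8, -0.1, 0.5]
opening: 0.706
finger_force: 0.0
```

```bash
python3 -m crank '[[[-3,0,0],0,75],[[-6,0,0],0,75],[[-8,0,0],0,75],[[-10,0,0],0,75],[[-12,0,0],0,75],[[-14,0,0],0,75],[[-16,0,0],0,75],[[-18,0,0],0,75],[[-20,0,0],0,75],[[-20,0,0],0,75]]'
python3 - <<'E'
from h import *
c=cam('wrist'); cv2.imwrite('pics/w3.png',c['frame'])
print(get_state()['contact_force'],get_state()['eef_pos'])
E
```

```text
time: 5.3
eef_pos: [0.6942, 0.0478, 0.0282]
tcp_rot: [0.999, -0.052, -0.0, -0.0]
contact_force: [-0.3, 0.1, 0.0]
opening: 0.709
finger_force: 0.0
[ 0.24420225 -0.44530354 -0.47839898] [0.69439989 0.04777349 0.02826265]
```

View pics/w3.png

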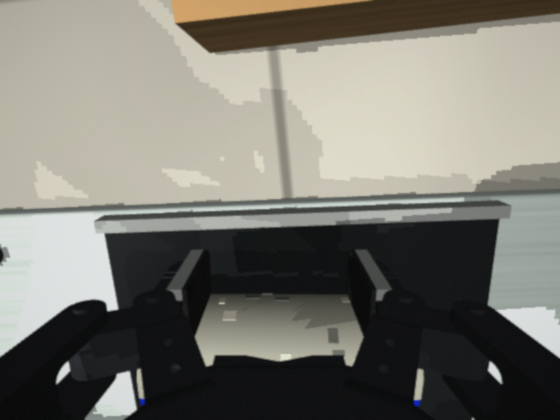

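Blue line has rolled on towards the palm, seen at (140,402) and (418,402), so the core is centred on the fingers and rolling. I'll keep pushing and ease the yaw round to the line's.

```bash
python3 -m crank '[[[-3,0,0],0,75],[[-7,0,0],0,75],[[-11,0,0],-0.3,75],[[-15,0,0],-0.6,75],[[-19,1,0],-0.9,75],[[-23,1,0],-1.2,75],[[-27,1,0],-1.5,75],[[-31,1,0],-1.7,75],[[-35,1,0],-1.9,75],[[-39,1,0],-2.1,75]]'; python3 -c "
from h import *
print(go([.610,.055,.028]))"
```

```text
time: 6.35
eef_pos: [0.6554, 0.0508, 0.0283]
tcp_rot: [0.999, -0.034, 0.0, -0.0]
contact_force: [0.8, -0.7, -0.3]
opening: 0.704
finger_force: 0.1
(array([-45.6,  -1.1,   0.3]), np.float64(-3.85), 6.35)
```

```bash
python3 -m crank '[[[-3,0,0],0,75],[[-6,0,0],0,75],[[-9,0,0],0,75],[[-12,0,0],0,75],[[-15,0,0],0,75],[[-18,0,0],0,75],[[-21,0,0],0,75],[[-24,0,0],0,75],[[-27,0,0],0,75],[[-30,-1,0],0,75]]'
python3 -m crank '[[[-3,0,0],0,75],[[-6,0,0],0,75],[[-8,0,0],0,75],[[-10,0,0],0,75],[[-12,0,0],0,75],[[-13,0,0],0,75],[[-14,0,0],0,75],[[-14,0,0],0,75],[[-14,0,0],0,75],[[-14,0,0],0,75]]'
python3 - <<'E'
from h import *
c=cam('wrist');s=cam('side');t=cam('top')
o=np.hstack([c['frame'][200:],]) 
a=cv2.resize(s['frame'][170:280,190:340],(546,400),interpolation=cv2.INTER_CUBIC)
b=cv2.resize(c['frame'],(250,188)); d=cv2.resize(t['frame'][150:260,205:370],(250,167))
cv2.imwrite('pics/m4.png',np.hstack([a,np.vstack([b,d,np.zeros((45,250,3),np.uint8)])]))
E
```

```text
time: 7.35
eef_pos: [0.6256, 0.0538, 0.0283]
tcp_rot: [0.999, -0.034, 0.0, 0.0]
contact_force: [1.0, 0.0, -0.3]
opening: 0.703
finger_force: 0.1
time: 8.35
eef_pos: [0.6119, 0.0547, 0.0283]
tcp_rot: [0.999, -0.034, 0.0, -0.0]
contact_force: [-0.8, -0.3, -0.2]
opening: 0.704
finger_force: 0.0
```

View pics/m4.png

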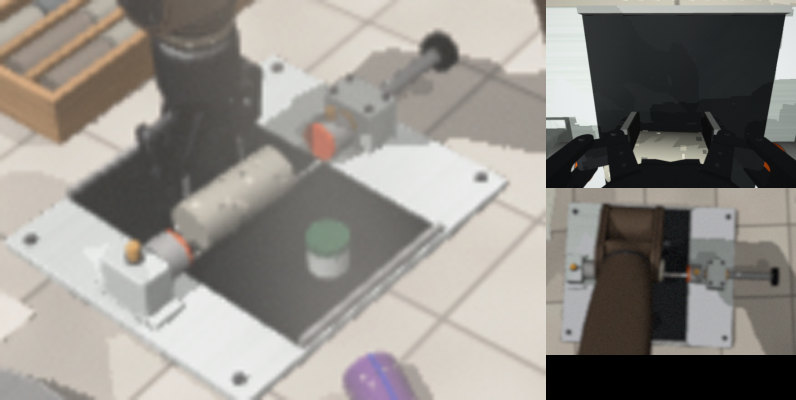

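The core is nearly at the line and parallel to it, with its near edge about where the line is in the side view. I'll back off, rise and look from straight above.

```bash
python3 -m crank '[[[6,0,0],0,75],[[16,0,0],0,75],[[26,0,0],0,75],[[30,0,-30],0,75],[[30,0,-70],0,75],[[10,0,-115],0,75],[[-20,0,-155],0,75],[[-55,0,-190],0,75],[[-90,0,-210],0,75],[[-105,0,-220],0,75]]'
python3 -m crank '[[[0,0,0],0,75],[[0,0,0],0,75],[[0,0,0],0,75]]'
cat > m2.py <<'E'
from m import *
import sys
np.set_printoptions(precision=4,suppress=True)
c=cam('wrist'); cv2.imwrite(sys.argv[1],c['frame']); H,S,V=hsv(c)
print('cam',c['origin'],get_state()['time'])
for P in([.570,.058,.015],[.594,.058,.039],[.5816,.143,.039],[.5655,-.0465,.045]):
    Rm=R.from_quat(c['orientation']).as_matrix(); q=Rm.T@(np.array(P)-c['origin']); print('px',q[:2]/q[2]*c['f']+[c['cx'],c['cy']])
E
python3 m2.py pics/w5.png
```

```text
time: 9.5
eef_pos: [0.5068, 0.062, 0.2518]
tcp_rot: [0.999, -0.034, 0.002, 0.0]
contact_force: [0.9, 0.4, 1.0]
opening: 0.709
finger_force: 0.0
time: 9.8
eef_pos: [0.5077, 0.0617, 0.2474]
tcp_rot: [0.999, -0.034, -0.001, -0.0]
contact_force: [-0.0, -0.3, -0.2]
opening: 0.707
finger_force: 0.0
cam [0.5754 0.0581 0.3901] 9.85
px [278.8829 117.584 ]
px [277.2596  92.6616]
px [192.5745 111.8809]
px [385.9239 115.3172]
```

View pics/w5.png

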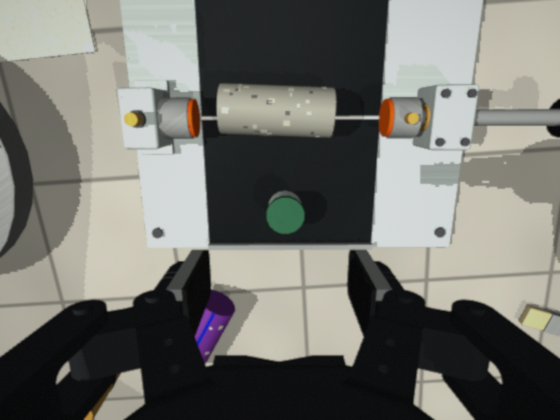

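Wrist view from above: the core spans (218-336, 84-138), almost on the white line (row ~118 at both ends). The ram face is at column 383 and the fixed face at 198.

```bash
cat >> m2.py <<'E'
u,v,L=fit((V>100)&(S<70),204,214,110,126); u2,v2,_=fit((V>100)&(S<70),342,376,110,126)
uu=np.r_[u,u2].astype(np.float32);vv=np.r_[v,v2].astype(np.float32); k=np.polyfit(uu,vv,1); print('line',len(u),len(u2),k)
A,B=[onplane(c,x,np.polyval(k,x),.015) for x in(205,375)]; th=np.arctan2(-(A-B)[0],(A-B)[1]); print(A,B,np.degrees(th))
n=np.array([np.cos(th),np.sin(th)]); e=np.array([-n[1],n[0]])
def edges(x):
    cols=[]
    for xx in range(x-4,x+5):
        rows=np.nonzero(cv2.GaussianBlur(c['frame'],(3,3),0)[70:155,xx].max(1)>62)[0]+70; 
        rows=rows; cols.append((rows.min()-.5,rows.max()+.5))
    return np.median(cols,0)
for x in(228,250,277,300,325):
    a,b=edges(x); o,d1=ray(c,x,a); _,d2=ray(c,x,b); d=d1/np.linalg.norm(d1)+d2/np.linalg.norm(d2); P=o+d*(.039-o[2])/d[2]
    print(x,a,b,'width',np.linalg.norm(onplane(c,x,a,.044)-onplane(c,x,b,.044)),P,'across mm',1000*(P[:2]-A[:2])@n)
E
sed -i "s/^c=cam.*/c=cam('wrist'); cv2.imwrite(sys.argv[1],c['frame']); H,S,V=hsv(c)/" m2.py; python3 m2.py pics/w6.png
```

```text
cam [0.5754 0.0581 0.3898] 9.9
px [278.8784 117.3357]
px [277.2521  92.3805]
px [192.4791 111.6262]
px [386.0319 115.0628]
line 40 141 [ -0.0041 118.3126]
[0.5752 0.1363 0.015 ] [ 0.5636 -0.0439  0.015 ] -3.655144548533993
228 82.5 132.5 width 0.04683427776972479 [0.5827 0.1075 0.039 ] across mm 9.341226360209596
250 83.5 133.5 width 0.04688173126201269 [0.5803 0.0859 0.039 ] across mm 8.303692107470079
277 84.5 134.5 width 0.04694270693084141 [0.5775 0.0594 0.039 ] across mm 7.248449531587699
300 85.5 135.5 width 0.04702119933132877 [0.575  0.0367 0.039 ] across mm 6.211559223098827
325 85.5 136.5 width 0.04802471905686457 [0.5729 0.0121 0.039 ] across mm 5.627595202013884
```

```bash
python3 -c "
from h import *
for T in ([.642,.053,.20],[.642,.053,.028],[.6119,.0547,.028]): print(go(T))"
```

```text
(array([134.9,  -0.5,  46.7]), np.float64(-3.88), 9.9)
(array([135.3,  -0.5, 218.7]), np.float64(-3.88), 9.9)
(array([ 1.052e+02, -1.000e-01,  2.188e+02]), np.float64(-3.88), 9.9)
```

```bash
python3 -m crank '[[[45,0,0],0,75],[[92,0,0],0,75],[[135,0,20],0,75],[[135,0,65],0,75],[[135,0,110],0,75],[[135,0,150],0,75],[[135,0,180],0,75],[[135,0,200],0,75],[[135,0,212],0,75],[[135,0,219],0,75]]'
python3 -m crank '[[[-5,0,0],0,75],[[-10,0,0],0,75],[[-15,0,0],0,75],[[-20,0,0],0,75],[[-23,0,0],0,75],[[-26,0,0],0,75],[[-28,0,0],0,75],[[-30,0,0],0,75],[[-30,0,0],0,75],[[-30,0,0],0,75]]'
python3 -c "
from h import *
print(get_state()['eef_pos'],go([.6051,.0552,.028]))"
```

```text
time: 10.9
eef_pos: [0.6412, 0.0527, 0.0272]
tcp_rot: [0.999, -0.034, -0.001, -0.0]
contact_force: [0.4, 0.7, 0.8]
opening: 0.7
finger_force: 0.0
time: 11.9
eef_pos: [0.6119, 0.0547, 0.0293]
tcp_rot: [0.999, -0.034, 0.0, 0.0]
contact_force: [0.3, -0.4, -0.1]
opening: 0.704
finger_force: 0.0
[0.61192135 0.0547354  0.02932852] (array([-6.8, -0. ,  1.3]), np.float64(-3.87), 11.9)
```

```bash
python3 -m crank '[[[-1,0,0],0,75],[[-2,0,0],0,75],[[-3,0,0],0,75],[[-4,0,0],0,75],[[-5,0,0],0,75],[[-6,0,0],0,75],[[-6.5,0,0],0,75],[[-6.5,0,0],0,75],[[-6.5,0,0],0,75],[[-6.5,0,0],0,75]]'
python3 -m crank '[[[4,0,0],0,75],[[14,0,0],0,75],[[26,0,0],0,75],[[36,0,-30],0,75],[[36,0,-70],0,75],[[16,0,-115],0,75],[[-14,0,-155],0,75],[[-49,0,-190],0,75],[[-84,0,-210],0,75],[[-99,0,-220],0,75]]'
python3 -m crank '[[[0,0,0],0,75],[[0,0,0],0,75],[[0,0,0],0,75]]'
sed -i 's/>62)/>55)/' m2.py
cat >> m2.py <<'E'
u,v,_=fit((S>140)&((H<12)|(H>172))&(V>90),170,206,90,135); print('fix cols',u.min(),u.max()); u,v,_=fit((S>140)&((H<12)|(H>172))&(V>90),340,410,90,140);print('ram cols',u.min(),u.max())
for r in (100,108,116,124): print(r, (np.nonzero(c['frame'][r,205:375].max(1)>62)[0]+205)[[0,-1]])
print(c['frame'][70:150:2,300].max(1))
E
python3 m2.py pics/w7.png
```

```text
time: 12.9
eef_pos: [0.6054, 0.0552, 0.0293]
tcp_rot: [0.999, -0.034, -0.0, 0.0]
contact_force: [0.1, 0.5, -0.8]
opening: 0.707
finger_force: 0.0
time: 13.9
eef_pos: [0.5062, 0.0621, 0.2528]
tcp_rot: [0.999, -0.034, 0.002, 0.0]
contact_force: [0.0, -0.2, -0.5]
opening: 0.703
finger_force: 0.0
time: 14.2
eef_pos: [0.5071, 0.0617, 0.2484]
tcp_rot: [0.999, -0.034, -0.001, -0.0]
contact_force: [0.1, -0.1, -0.4]
opening: 0.707
finger_force: 0.0
cam [0.5749 0.0582 0.3911] 14.25
px [278.8841 117.0491]
px [277.2648  92.1393]
px [192.7805 111.3199]
px [385.6674 114.7406]
line 30 136 [ -0.0033 117.669 ]
[0.5754 0.1366 0.015 ] [ 0.5637 -0.0443  0.015 ] -3.698135554514667
228 89.5 139.5 width 0.047499224561548745 [0.5758 0.1085 0.039 ] across mm 2.2059026143475347
250 90.5 140.5 width 0.04754772542311009 [0.5733 0.0867 0.039 ] across mm 1.1712418664732083
277 91.5 141.5 width 0.04760989251041305 [0.5705 0.0599 0.039 ] across mm 0.12236244636729546
300 91.5 142.5 width 0.04860795211763683 [0.5685 0.037  0.039 ] across mm -0.44676315655226106
325 92.5 143.5 width 0.04870757412154732 [0.5658 0.0121 0.039 ] across mm -1.4830898216861386
fix cols 188 195
ram cols 379 393
100 [217 335]
108 [216 335]
116 [205 374]
124 [217 334]
[ 37  36  36  36  35  32  33  32  31  32  31  54 101 121 135 144 153 161
 167 172 178 183 186 185 186 185 180 175 171 166 162 155 146 135 123 103
  56  35  34  34]
```

The core's centre is on the line to 0.1 mm, but it keeps its 2.2° of yaw because it rolls straight. I'll square it with both fingertips as a gentle couple: one on the far side at the left end, one on the near side at the right end.

```bash
python3 -c "
from h import *
s=get_state();print(s['qpos'],s['wrist_torque']); print(go([.5704,.060,.25]),go([.5704,.060,.018]))"
```

```text
[-7.77111838e-02 -9.34355865e-02  1.95512530e+00 -1.11965372e-05
  1.28183118e+00  1.56080646e+00] [-0.00973988 -0.03918451  0.01996805]
(array([63.3, -2.6, -2. ]), np.float64(-3.88), 14.25) (array([ 63.8,  -2.6, 230. ]), np.float64(-3.88), 14.25)
```

```bash
python3 -m crank '[[[30,-1,0],8,0],[[64,-3,0],16,0],[[64,-3,0],24,0],[[64,-3,0],32,0],[[64,-3,30],40,0],[[64,-3,60],48,0],[[64,-3,90],54,0],[[64,-3,115],60,0],[[64,-3,130],60,0],[[64,-3,140],60,0]]'
python3 -c "
from h import *
s=get_state();print(s['qpos'][5],s['opening'],s['contact_force'],s['wrist_torque']); print(go([.5704,.060,.018]))"
```

```text
time: 15.25
eef_pos: [0.5701, 0.0605, 0.107]
tcp_rot: [0.849, -0.528, -0.001, 0.001]
contact_force: [-0.2, -0.1, 0.2]
opening: 1.0
finger_force: 0.0
2.6122761933284258 0.999595004560136 [-0.17682543 -0.06985868  0.21050591] [0.0043109  0.05284901 0.04303332]
(array([ 0.7, -0.3, 89. ]), np.float64(-63.76), 15.25)
```

```bash
python3 -m crank '[[[1,0,15],0,0],[[1,0,30],0,0],[[1,0,42],0,0],[[1,0,52],0,0],[[1,0,61],0,0],[[1,0,69],0,0],[[1,0,76],0,0],[[1,0,82],0,0],[[1,0,86],0,0],[[1,0,89],0,0]]'
python3 -m crank '[[[0,0,0],-1,0],[[0,0,0],-2,0],[[0,0,0],-3,0],[[0,0,0],-4,0],[[0,0,0],-5,0],[[0,0,0],-6,0],[[0,0,0],-7,0],[[0,0,0],-7,0],[[0,0,0],-7,0]]'
python3 -c "
from h import *
s=get_state();print(s['contact_force'],s['wrist_torque']); print(go([.5704,.060,.018]))"
```

```text
time: 16.25
eef_pos: [0.5712, 0.0597, 0.0201]
tcp_rot: [0.849, -0.529, 0.0, -0.0]
contact_force: [0.2, -0.2, -0.5]
opening: 1.0
finger_force: 0.0
time: 17.15
eef_pos: [0.5711, 0.0597, 0.0203]
tcp_rot: [0.879, -0.476, -0.0, 0.0]
contact_force: [-0.3, 0.4, -0.5]
opening: 0.998
finger_force: 0.0
[-0.32086331  0.36446479 -0.54758314] [ 0.03218752  0.00068752 -0.01076229]
(array([-0.7,  0.4,  2.3]), np.float64(-56.87), 17.15)
```

```bash
t(){ python3 -c "
from h import *
import time
s=get_state();print('F',s['contact_force'].round(2) if hasattr(s['contact_force'],'round') else s['contact_force'],'T',s['wrist_torque'])"; }
python3 -m crank '[[[-0.7,0.4,0],-1,0],[[-0.7,0.4,0],-2,0],[[-0.7,0.4,0],-2,0]]' >/dev/null; t
python3 -m crank '[[[0,0,0],-1,0],[[0,0,0],-1,0]]' >/dev/null; t
python3 -m crank '[[[0,0,0],-1,0],[[0,0,0],-1,0]]'; t
```

```text
F [-0.07 -0.73  0.35] T [ 0.03386642 -0.02165899  0.02138247]
F [-0.61  0.68 -0.09] T [-0.01525893 -0.01885789  0.01677855]
time: 17.85
eef_pos: [0.5704, 0.06, 0.0203]
tcp_rot: [0.896, -0.445, 0.0, -0.0]
contact_force: [0.0, 0.1, -0.4]
opening: 1.002
finger_force: 0.2
F [ 0.02  0.15 -0.4 ] T [ 0.01007515  0.02830566 -0.02661496]
```

```bash
t(){ python3 -c "
from h import *
s=get_state();print('F',s['contact_force'],'T',s['wrist_torque'],s['finger_force'])"; }
python3 -m crank '[[[0,0,0],-0.8,0],[[0,0,0],-0.8,0]]' >/dev/null; t
python3 -m crank '[[[0,0,0],-0.8,0],[[0,0,0],-0.8,0]]' >/dev/null; t
python3 -c "
from h import *
print(go([.5704,.060,.018])); c=cam('wrist'); cv2.imwrite('pics/w8.png',c['frame'])
h=cv2.cvtColor(c['frame'],cv2.COLOR_BGR2HSV); import numpy as np
print(get_state()['wrist_torque'])"
```

```text
F [ 0.26749831 -0.33485551  0.02585386] T [ 0.06495528  0.07389641 -0.0074094 ] 0.23168155224993825
F [-0.29531445  0.33587726 -0.45030187] T [-0.00973311 -0.01965978 -0.01608907] 0.23070311872288585
(array([-0. , -0. ,  2.3]), np.float64(-51.24), 18.25)
[ 0.03815701 -0.01144747  0.02625515]
```

```bash
python3 -m crank '[[[0,0,0],4,0],[[0,0,0],9,0],[[0,0,0],12,0],[[0,0,-30],12,0],[[0,0,-70],12,20],[[0,0,-110],4,75],[[-10,12,-150],-4,75],[[-20,24,-185],-12,75],[[-30,36,-210],-20,75],[[-41,48,-228],-28,75]]' >/dev/null
python3 -m crank '[[[0,0,0],-8,75],[[0,0,0],-16,75],[[0,0,0],-19.5,75],[[0,0,0],-19.5,75],[[0,0,0],-19.5,75],[[0,0,0],-19.5,75]]'
python3 m2.py pics/w9.png
```

```text
time: 19.9
eef_pos: [0.5072, 0.0619, 0.2482]
tcp_rot: [0.999, -0.033, -0.0, -0.0]
contact_force: [-0.6, 0.1, 0.3]
opening: 0.705
finger_force: 0.0
cam [0.5749 0.0585 0.391 ] 19.95
px [279.1904 117.3971]
px [277.625   92.4893]
px [193.1124 111.5688]
px [385.9921 115.2024]
line 36 123 [ -0.0016 117.6509]
[0.5753 0.1369 0.015 ] [ 0.5635 -0.0439  0.015 ] -3.729767137109851
228 89.5 140.5 width 0.0484734939754776 [0.5756 0.1088 0.039 ] across mm 2.0643560528249125
250 89.5 140.5 width 0.048451087033516936 [0.5741 0.0869 0.039 ] across mm 2.0249430044064307
277 90.5 140.5 width 0.04752709803981632 [0.5719 0.0601 0.039 ] across mm 1.5185938421345277
300 90.5 140.5 width 0.0475358791443412 [0.5703 0.0372 0.039 ] across mm 1.485293438181847
325 90.5 140.5 width 0.04756217366236529 [0.5687 0.0124 0.039 ] across mm 1.453120826904504
fix cols 188 195
ram cols 379 393
100 [217 335]
108 [216 335]
116 [205 374]
124 [217 335]
[ 36  38  36  36  33  33  33  32  33  32  45  96 120 133 144 153 161 167
 173 178 183 183 187 192 188 179 175 170 167 162 155 146 137 125 105  74
  35  35  35  33]
```

```bash
python3 -c "
from h import *
for T in ([.642,.053,.028],[.6062,.0555,.028]): print(go(T))"
```

```text
(array([135.1,  -0. , 220.2]), np.float64(-3.81), 19.95)
(array([ 9.920e+01, -1.000e-01,  2.202e+02]), np.float64(-3.81), 19.95)
```

```bash
python3 -m crank '[[[45,0,0],0,75],[[92,0,0],0,75],[[135,0,20],0,75],[[135,0,65],0,75],[[135,0,110],0,75],[[135,0,150],0,75],[[135,0,180],0,75],[[135,0,200],0,75],[[135,0,212],0,75],[[135,0,219],0,75]]' >/dev/null
python3 -m crank '[[[-8,0,0],0,75],[[-16,0,0],0,75],[[-23,0,0],0,75],[[-28,0,0],0,75],[[-31,0,0],0,75],[[-33,0,0],0,75],[[-34,0,0],0,75],[[-35,0,0],0,75],[[-35.8,0,0],0,75],[[-35.8,0,0],0,75]]'
python3 -m crank '[[[0,0,0],0,75],[[4,0,0],0,75],[[14,0,0],0,75],[[26,0,0],0,75],[[36,0,-30],0,75],[[36,0,-70],0,75],[[16,0,-115],0,75],[[-14,0,-155],0,75],[[-49,0,-190],0,75],[[-84,0,-210],0,75]]' >/dev/null
python3 -m crank '[[[-15,0,-10],0,75],[[-15,0,-10],0,75],[[-15,0,-10],0,75],[[-15,0,-10],0,75]]'
cat >> m2.py <<'E'
k=c['frame'][:,500:560]; dk=(c['frame'].max(2)<45); dk[:,:520]=0; dk[180:]=0; v,u=np.nonzero(dk); print('knob px',u.min() if len(u) else None,u.max() if len(u) else None, v.min() if len(u) else None, v.max() if len(u) else None)
E
python3 m2.py pics/w10.png
```

```text
time: 21.95
eef_pos: [0.6063, 0.0554, 0.0292]
tcp_rot: [0.999, -0.033, -0.0, -0.0]
contact_force: [-0.2, 0.4, -0.9]
opening: 0.703
finger_force: 0.0
time: 23.35
eef_pos: [0.508, 0.0618, 0.2484]
tcp_rot: [0.999, -0.033, -0.001, -0.0]
contact_force: [0.2, 0.1, -0.6]
opening: 0.709
finger_force: 0.0
cam [0.5758 0.0584 0.3911] 23.4
px [279.1184 117.9073]
px [277.5635  93.0871]
px [193.0918 112.0885]
px [385.8369 115.8684]
line 35 136 [ -0.0014 117.9903]
[0.5754 0.1369 0.015 ] [ 0.5637 -0.0441  0.015 ] -3.7031278866044395
228 90.5 140.5 width 0.047570118155607306 [0.5756 0.1088 0.039 ] across mm 2.0296437990097584
250 90.5 140.5 width 0.04754786346326142 [0.5742 0.0869 0.039 ] across mm 1.9949148151844638
277 90.5 140.5 width 0.047539153777670484 [0.5724 0.06   0.039 ] across mm 1.9566755883772968
300 91.5 141.5 width 0.047618810114417195 [0.5699 0.0372 0.039 ] across mm 0.966668354148079
325 90.5 141.5 width 0.048562669149362664 [0.5688 0.0123 0.039 ] across mm 1.4033551971473448
fix cols 188 195
ram cols 379 393
100 [217 335]
108 [216 335]
116 [205 374]
124 [217 335]
[ 37  37  36  36  35  33  32  32  34  33  35  80 114 131 142 150 159 165
 170 177 182 185 185 190 188 180 177 173 168 163 157 149 140 129 111  85
  36  34  34  35]
knob px 547 559 100 136
```

No movement that time: the pads stopped just short, with the core's yaw ~0.4° and its offset ~1.6 mm. I'll go 2 mm further.

```bash
python3 -m crank '[[[45,0,0],0,75],[[92,0,0],0,75],[[134,0,20],0,75],[[134,0,65],0,75],[[134,0,110],0,75],[[134,0,150],0,75],[[134,0,180],0,75],[[134,0,200],0,75],[[134,0,212],0,75],[[134,0,219],0,75]]'|sed -n 2p
python3 -m crank '[[[-10,0,0],0,75],[[-20,0,0],0,75],[[-27,0,0],0,75],[[-32,0,0],0,75],[[-34,0,0],0,75],[[-35,0,0],0,75],[[-36,0,0],0,75],[[-37,0,0],0,75],[[-38,0,0],0,75],[[-38,0,0],0,75]]'|sed -n 2p
python3 -m crank '[[[0,0,0],0,75],[[4,0,0],0,75],[[14,0,0],0,75],[[26,0,0],0,75],[[36,0,-30],0,75],[[36,0,-70],0,75],[[16,0,-115],0,75],[[-14,0,-155],0,75],[[-49,0,-190],0,75],[[-84,0,-210],0,75]]' >/dev/null
python3 -m crank '[[[-12,0,-10],0,75],[[-12,0,-10],0,75],[[-12,0,-10],0,75],[[-12,0,-10],0,75]]'|sed -n 2p
python3 m2.py pics/w11.png | grep -E 'across|line|knob|cam'; python3 -c "
from h import *
print(go([.55,-.285,.20]),go([.55,-.285,.030]))"
```

```text
eef_pos: [0.6406, 0.0531, 0.028]
eef_pos: [0.6032, 0.0557, 0.0302]
eef_pos: [0.508, 0.0618, 0.2493]
cam [0.5758 0.0584 0.392 ] 26.85
line 34 136 [ -0.0017 118.1078]
228 92.5 143.5 width 0.048822239983953596 [0.5731 0.1091 0.039 ] across mm -0.3446299598328967
250 93.5 143.5 width 0.04787756443210097 [0.5712 0.0872 0.039 ] across mm -0.8531330569786804
277 93.5 143.5 width 0.04786876967807708 [0.5694 0.0602 0.039 ] across mm -0.9002284213801499
300 93.5 143.5 width 0.04787761074964195 [0.5679 0.0372 0.039 ] across mm -0.9364774390890105
325 93.5 143.5 width 0.047904264942811504 [0.5662 0.0122 0.039 ] across mm -0.9719292387261159
knob px 546 559 100 137
(array([ 65. , 343.3,  48.9]), np.float64(-3.78), 26.85) (array([ 65.4, 343.3, 218.9]), np.float64(-3.78), 26.85)
```

The core now lies along the line: offset about -0.8 mm, yaw ~0.3°. Next the ram: fingers shut, tool turned a quarter turn, coming down behind the knob.

```bash
python3 -m crank '[[[6,32,5],-8,150],[[14,70,10],-16,255],[[22,110,15],-24,255],[[30,150,20],-32,255],[[38,190,25],-40,255],[[46,228,30],-48,255],[[52,262,36],-56,255],[[57,290,42],-64,255],[[61,310,47],-72,255],[[63,320,49],-80,255]]' |sed -n 2p
python3 -m crank '[[[0,0,0],-8,255],[[0,0,0],-10,255],[[0,0,0],-10,255]]'
python3 - <<'E'
from m import *
np.set_printoptions(precision=4,suppress=True)
print(get_state()['opening']); c=cam('wrist'); cv2.imwrite('pics/w12.png',c['frame'])
Rm=R.from_quat(c['orientation']).as_matrix()
def px(P): q=Rm.T@(np.array(P)-c['origin']); return q[:2]/q[2]*c['f']+[c['cx'],c['cy']]
print('cam',c['origin'],'knob exp',px([.551,-.233,.039]),px([.551,-.233,.059]))
Z=c['range_z']; v,u=np.nonzero(Z>0); o=c['origin']
D=np.c_[(u-c['cx'])/c['f'],(v-c['cy'])/c['f'],np.ones(len(u))]@Rm.T*Z[v,u][:,None]+o
m=(D[:,2]>.03)&(D[:,2]<.07)&(abs(D[:,0]-.551)<.03)&(D[:,1]<-.19)&(D[:,1]>-.27)&(c['frame'][v,u].max(1)<70)
K=D[m]; print('knob pts',len(K)); print(np.percentile(K,[1,5,50,95,99],axis=0))
m=(D[:,2]>.03)&(D[:,2]<.07)&(abs(D[:,0]-.563)<.035)&(D[:,1]>-.12); f=c['frame'][v,u]; m&=(f[:,2]>120)&(f[:,1]<90); print('orange',m.sum(), np.percentile(D[m],[2,50,98],axis=0) if m.sum() else '')
for T in ([.5495,-.262,.028],): print(go(T))
E
```

```text
eef_pos: [0.5491, -0.2636, 0.1987]
time: 28.15
eef_pos: [0.5493, -0.2619, 0.1996]
tcp_rot: [0.73, 0.683, -0.0, -0.001]
contact_force: [0.1, -0.3, 0.4]
opening: 0.003
finger_force: 0.0
0.002665323601972146
cam [ 0.5554 -0.1949  0.3425] knob exp [277.0287 157.4317] [276.885  160.4782]
knob pts 840
[[ 0.5336 -0.2354  0.0355]
 [ 0.5354 -0.2345  0.0444]
 [ 0.5518 -0.2271  0.0563]
 [ 0.5682 -0.2204  0.0595]
 [ 0.5704 -0.2198  0.06  ]]
orange 0 
(array([ -0.5,   0.5, 171.8]), np.float64(86.17), 28.2)
```

```bash
python3 -m crank '[[[0,1,40],0,255],[[0,1,85],0,255],[[0,1,120],0,255],[[0,1,145],0,255],[[0,1,160],0,255],[[0,1,168],0,255],[[0,1,172],0,255],[[4,1,172],0,255],[[8,1,172],0,255],[[12,1,172],0,255]]'
python3 -m crank '[[[2,0,0],0,255],[[4,0,0],0,255],[[6,0,0],0,255],[[8,0,0],0,255],[[11,0,0],0,255],[[14,0,0],0,255],[[17,0,0],0,255],[[20,0,0],0,255],[[23,0,0],0,255],[[26,0,0],0,255]]'
```

```text
time: 29.2
eef_pos: [0.552, -0.2497, 0.0308]
tcp_rot: [0.73, 0.683, 0.0, 0.001]
contact_force: [0.3, -0.3, 0.2]
opening: -0.002
finger_force: 0.0
time: 30.2
eef_pos: [0.553, -0.2234, 0.0294]
tcp_rot: [0.73, 0.683, 0.0, 0.0]
contact_force: [1.2, -3.1, 1.2]
opening: -0.002
finger_force: 1.4
```

```bash
python3 -m crank '[[[3,0,0],0,255],[[6,0,0],0,255],[[9,0,0],0,255],[[12,0,0],0,255],[[15,0,0],0,255],[[18,0,0],0,255],[[20,0,0],0,255],[[22,0,0],0,255],[[24,0,0],0,255],[[26,0,0],0,255]]'
python3 -m crank '[[[2,0,0],0,255],[[4,0,0],0,255],[[6,0,0],0,255],[[8,0,0],0,255],[[10,0,0],0,255],[[12,0,0],0,255],[[14,0,0],0,255],[[16,0,0],0,255],[[18,0,0],0,255],[[20,0,0],0,255]]'
python3 -m crank '[[[1.5,0,0],0,255],[[3,0,0],0,255],[[4,0,0],0,255],[[5,0,0],0,255],[[6,0,0],0,255]]'
```

```text
time: 31.2
eef_pos: [0.5544, -0.1975, 0.0292]
tcp_rot: [0.73, 0.683, -0.0, -0.0]
contact_force: [1.4, -3.6, 0.1]
opening: 0.003
finger_force: 1.3
time: 32.2
eef_pos: [0.5557, -0.1775, 0.0292]
tcp_rot: [0.73, 0.684, -0.0, -0.0]
contact_force: [1.2, -4.0, -0.4]
opening: -0.0
finger_force: 2.1
time: 32.7
eef_pos: [0.5561, -0.1717, 0.0293]
tcp_rot: [0.73, 0.683, -0.0, -0.0]
contact_force: [-1.2, -3.9, -0.7]
opening: 0.003
finger_force: 2.0
```

Force is up to about 4 N, so the core is sliding. From here I'll go in small steps, watching the force.

```bash
python3 -m crank '[[[1,0,0],0,255],[[2,0,0],0,255],[[3,0,0],0,255]]' | grep -E 'eef|contact'
for i in 1; do python3 -m crank '[[[0.7,0,0],0,255],[[1.2,0,0],0,255]]' | grep -E 'eef|contact'; done
```

```text
eef_pos: [0.5562, -0.1706, 0.0293]
contact_force: [-1.6, -12.6, -1.5]
eef_pos: [0.5562, -0.1706, 0.0293]
contact_force: [-1.5, -14.4, -3.4]
```

```bash
python3 - <<'E'
from m import *
np.set_printoptions(precision=4,suppress=True)
s=cam('side'); H,S,V=hsv(s); cv2.imwrite('pics/s13.png',cv2.resize(s['frame'][170:280,190:340],(750,550),interpolation=cv2.INTER_CUBIC))
E
```

```text
(no output)
```

View pics/s13.png

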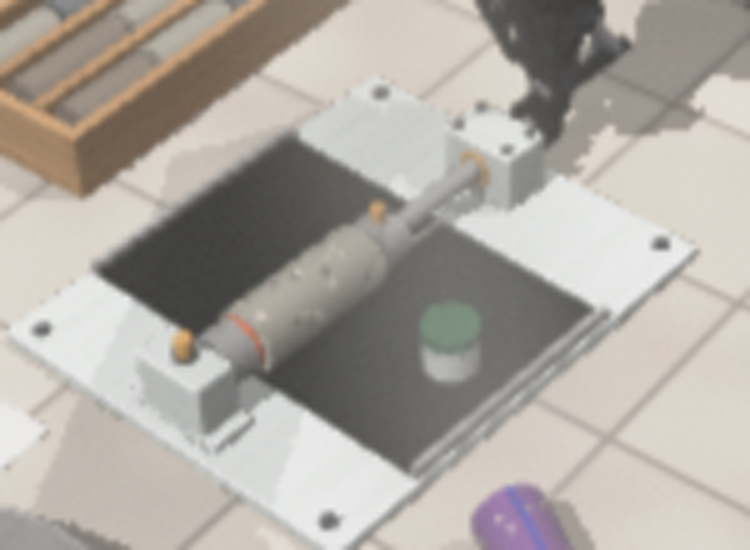

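Side view: the core lies flush between the ram face (370,240) and the fixed face (250,340). The force went from 4 to 14 N with no further travel, so it's closed. I'll back off and check from above.

```bash
python3 -m crank '[[[-2,0,0],0,255],[[-6,0,0],0,255],[[-14,0,0],0,255],[[-26,0,0],0,255],[[-36,0,0],0,255],[[-36,0,-35],0,255],[[-36,0,-80],0,255],[[-36,0,-125],0,255],[[-36,0,-160],0,255],[[-36,0,-190],0,255]]' | grep -E 'eef|contact'
python3 -m crank '[[[45,0,0],0,255],[[90,0,0],0,255],[[125,0,0],0,255],[[135,0,0],0,255],[[135,0,0],0,255],[[135,0,0],0,255],[[135,0,0],0,255]]' | grep -E 'time|eef|contact'
python3 - <<'E'
from m import *
np.set_printoptions(precision=4,suppress=True)
c=cam('wrist'); cv2.imwrite('pics/w14.png',c['frame'])
Rm=R.from_quat(c['orientation']).as_matrix(); Z=c['range_z']; v,u=np.nonzero(Z>0)
D=np.c_[(u-c['cx'])/c['f'],(v-c['cy'])/c['f'],np.ones(len(u))]@Rm.T*Z[v,u][:,None]+c['origin']
O=np.array([.5703,.058]);th=np.radians(-3.75);n=np.array([np.cos(th),np.sin(th)]);e=np.array([-n[1],n[0]])
a=(D[:,:2]-O)@n; y=(D[:,:2]-O)@e; f=c['frame'][v,u].astype(int)
for lo in range(-45,90,10):
    m=(y*1000>lo)&(y*1000<lo+10)&(D[:,2]>.045)&(D[:,2]<.072)&(abs(a)<.04)
    if m.sum()>20:
        # circle centre from z,a by least squares with r=24
        A=np.c_[2*a[m],2*D[m,2],np.ones(m.sum())]; s=np.linalg.lstsq(A,a[m]**2+D[m,2]**2,rcond=None)[0]
        print(lo,m.sum(),'zmax',np.percentile(D[m,2],98).round(4),'axis across mm',s[0]*1e3,'z',s[1]*1e3)
m=(D[:,2]>.03)&(D[:,2]<.07)&(abs(a)<.035)&(f[:,2]>110)&(f[:,1]<.65*f[:,2])&(f[:,0]<.5*f[:,2]); print('orange y', np.unique((y[m]*1000).round().astype(int),return_counts=True))
E
```

```text
eef_pos: [0.5545, -0.2043, 0.2223]
contact_force: [0.0, -0.9, 0.0]
time: 34.95
eef_pos: [0.5631, -0.0703, 0.2193]
contact_force: [-0.9, -0.1, 0.3]
-45 525 zmax 0.0693 axis across mm -0.2788379570593657 z 49.774860621019194
-35 594 zmax 0.063 axis across mm -1.1587556652301243 z 43.70510979463571
-25 692 zmax 0.0638 axis across mm -1.6855392196132426 z 39.60010603098452
-15 718 zmax 0.0639 axis across mm -1.695870690073927 z 39.57390236680945
-5 738 zmax 0.0639 axis across mm -1.6598079236845233 z 39.63734646620187
5 768 zmax 0.0637 axis across mm -1.683911531779415 z 39.84893952252612
15 722 zmax 0.0637 axis across mm -1.726879927920018 z 39.60799919743534
25 35 zmax 0.0561 axis across mm -1.8052175747324144 z 39.62586195101559
orange y (array([-31, -30, -29, -28, -27]), array([10, 50, 56, 45,  7]))
```

```bash
python3 - <<'E'
from m import *
c=cam('wrist'); Rm=R.from_quat(c['orientation']).as_matrix(); Z=c['range_z']; v,u=np.nonzero(Z>0)
D=np.c_[(u-c['cx'])/c['f'],(v-c['cy'])/c['f'],np.ones(len(u))]@Rm.T*Z[v,u][:,None]+c['origin']
O=np.array([.5703,.058]);th=np.radians(-3.75);n=np.array([np.cos(th),np.sin(th)]);e=np.array([-n[1],n[0]])
a=(D[:,:2]-O)@n*1000; y=(D[:,:2]-O)@e*1000; z=D[:,2]*1000
for lo in range(-130,-26,6):
    m=(y>lo)&(y<lo+6)&(z>36)&(z<61.5)&(abs(a)<35)
    if m.sum()>15: print(lo,m.sum(),np.percentile(a[m],[2,50,98]).round(1),'mid',np.percentile(a[m],[2,98]).mean().round(2),'z',np.percentile(z[m],95).round(1))
m=(abs(y-15)<10)&(z>45)&(z<70)&(abs(a)<35); print('core',np.percentile(a[m],[2,98]),np.percentile(a[m],[2,98]).mean(), get_state()['time'])
E
```

```text
-130 102 [-7.5 -0.3  6.8] mid -0.31 z 47.8
-124 99 [-7.4  0.2  6.8] mid -0.28 z 48.0
-118 103 [-7.3  0.2  6.8] mid -0.26 z 47.7
-112 100 [-7.3 -0.6  6.8] mid -0.22 z 47.9
-106 110 [-8.3 -0.6  6.8] mid -0.73 z 47.8
-100 108 [-8.2 -0.6  6.8] mid -0.68 z 48.0
-94 117 [-8.1 -0.6  6.8] mid -0.64 z 47.9
-88 107 [-8.  -0.5  6.8] mid -0.61 z 48.0
-82 113 [-7.9 -0.5  6.8] mid -0.57 z 48.0
-76 119 [-7.8 -0.5  6.8] mid -0.53 z 47.9
-70 118 [-7.8 -0.4  6.8] mid -0.51 z 47.9
-64 119 [-7.7 -0.4  6.8] mid -0.48 z 48.1
-58 289 [-18.8  -0.3  18.6] mid -0.12 z 59.4
-52 295 [-18.9   0.6  19.3] mid 0.19 z 59.3
-46 247 [-20.    3.2  19.2] mid -0.42 z 58.6
-40 339 [-18.6  -0.2  18.3] mid -0.17 z 59.6
-34 307 [-17.7  -0.2  17.2] mid -0.27 z 59.2
-28 354 [-24.3  -0.6  20.6] mid -1.86 z 61.2
core [-23.39755538  19.86655797] -1.7654987051554105 35.05
```

```bash
python3 -c "
from plant import ctrl
print(ctrl.sign_off())"
```

```text
the job is handed in; nothing more can be done
None
```

The job is handed in at about 35 s: the core was rolled onto the white line and ended about 1.5 mm off it, parallel, and the ram is pushed in so the core is closed between both faces, with the robot clear; to straighten its 2° skew I turned it in place with both fingertips, which skidded its ends by a couple of millimetres.

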